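# Pull the air filter and show it to the inspection camera

## Robot

A 7-joint arm with a two-finger parallel gripper is mounted at the origin on the work surface. World frame = base frame: x ahead of the robot, y to its left, z up, the work surface at z = 0. Lengths are in m, angles in rad, forces in N, time in s.
With the tool pointing down it reaches from about 0.425 to 1.025 m from the base axis. Payload 9.4 kg.
Tool frame: the origin (TCP) lies on the centre line of the jaws, within the pads' length; the fingertips stand tip_reach ahead of it and the grasp point (between the pads) lies 3 mm ahead of it (tip_reach is the distance from the TCP to the fingertips, in m); z points along the fingers, y is the line along which they close (so a half turn about z gives the same grasp; the last joint's range is limited). The gripper opens to 93 mm and grips with 3 to 60 N. Pads are 15 mm wide; open, the fingers measure 128 mm over their backs; the gripper's body (75 mm by 188 mm) begins 65 mm behind the grasp point.
Start: joints at [-1.277, 0.599, -0.003, 1.599, 0.002, 0.943, -0.08], TCP at [0.263, 0.676, 0.241] pointing down, gripper open.
Joint ranges: [-2.57, 2.57], [-0.35, 1.97], [-1.29, 1.29], [0.11, 2.56], [-1.05, 4.19], [0.11, 1.86], [-2.63, 2.63]. Speed limits (rad/s): [2.22, 2.22, 3.01, 3.01, 3.14, 3.14, 3.14].

## Interface

Orientations are given as a unit quaternion [w, x, y, z].
In Python, from cell import * gives the robot as it stands.
- The arm moves only by the tool arm_command, never from a script. Its argument "targets" is a list of rows, each a list of 5 numbers: the opening, from -1 (shut) to 1 (fully open), then the shift along the world's x, y, z scaled (see below), then the turn about the world's z scaled (see below). A call has 1 to 12 rows; each row shifts and turns the commanded pose from where the row before left it; what a row does not reach is not made up. The controller multiplies each number of a shift by 300 mm and each number of a turn by 2 pi rad. A row lasts 1/10 s, in which the tool goes at most 50 mm and 8.59 degrees, less where a joint would pass 70% of its speed; a pose out of reach is approached as far as the arm can. A call with a number of a shift or a turn outside -1 to 1 is refused whole. A call with a gripper value outside its range is refused whole. The fingers move at their own pace and stop on an object; the grip force is fixed at half the most. Time passes only in rows, so rows that do not move let the fingers close. It gives the time, the measured TCP pose, the force, the opening and the grip force at its end, in the units of the state.
- observe(): the state, without advancing time (a new reading comes with each control period).
- get_image(name): name is "scene" or "top" or "wrist"; returns a dict with "frame" (384x512x3 uint8, red, green, blue), "fov_y" (degrees; the focal length in pixels is half the picture's height over the tangent of half this angle, whatever the lens; pixels are square), "cx", "cy" (the principal point, pixels), "R" (3x3) and "t" (3): a world point X has camera coordinates R X + t; the wrist camera has in their place "mount" (4x4, takes a point from camera to tool coordinates, whose origin is the TCP and whose axes are the flange's). Camera axes: x right, y down, z forward; pixel columns grow to the right and rows downward; lengths in m; the calibration is good to about 2 mm. A picture is of the moment at which its call begins: read the wrist's pose just before it. There is no depth.
- finish_job(): hands the job in; it is judged then, once.
Trained networks look in a picture, given as the dict that the camera call returned (one of the last four; its "shot" number tells which), for a name from the list of things; names that differ only in an ending like _2 or _b are one class to them, and where a whole thing is asked for, a point or a joint stands for the part that bears it (a point fixed in the world has none). Each returns a list of dicts, best first, with "conf" (0 to 1); they miss things now and then, are a little off and sometimes report something else, mostly with a low value. They report only what shows in the picture. A call takes as long as a camera call. They do not tell look-alikes from the thing itself.
- boxes_of(picture, target): "box" ([left, top, right, bottom] in pixels, round what is visible of it).
- cut_out(picture, target): "region" (384x512 bool, what is visible of it) and "box" ([left, top, right, bottom] in pixels, round what is visible of it).
- tip_of(picture, target): "location" ([column, row] in pixels: a listed point, or the origin of a listed thing).
The state is a dict: "clock": time; "joint_pos": joint angles; "qvel": joint speeds; "joint_efforts": joint torques, N m; "tool_pos": TCP position; "tool_rot": TCP orientation; "force": force on the tool from outside, world axes, zero at the start; "ft_torque": the same for the moment, N m; "width": finger opening in m; "gripper_force": force on a finger pad.
Only numpy, scipy, OpenCV 4.12 (cv2) and the standard library are available. Lean on these libraries where they do the work, as an engineer would, in place of code of your own. Each camera call takes 0.05 s, during which the arm holds its last target. There are 200 camera calls.

## Task

Lift the orange guard panel out of the top of the air-filter unit and lean it, feet down, against the steel instrument case, so that it rests there by itself at a slant. Then swing the unit's blue flap up until it stands open, draw the filter out by its yellow tab, and hold it upright in front of the inspection camera: the filter's pleated middle level with the lens and straight ahead of it, about 10 cm away, one broad face towards the lens. Finish still holding the filter there in the gripper, with the panel leaning and the flap open, and leave the other things on the trolley where they are.

Things in the scene. Friction and masses are not known exactly. Their poses are not given: they have to be found in the camera images.
- unit: white air-filter unit, fixed box 130 (x) x 212 (y) x 128 (z) mm. Origin: centre of its underside; x to its rear (the hinge side), z up. Blue flap on top over a well 114 x 156 mm with its floor 80 mm above the table; in it, central, the filter's slot (76 along x, 15 wide, 67 deep). Panel sockets (10 along x, 19 wide, 25 deep) in the cheeks at x -35, y +-93.5, flush with the top
- flap (a joint): angle (rad) of the blue flap: 0 closed, grows as its front edge (unit's -x) swings up and back, stops at 1.95. A plate 118 (x) x 150 (y) x 8 mm, 0.12 kg; its stiff hinge (about 0.16 N m) keeps it at any angle it is left. While the guard panel stands in the unit it bars the flap
- flap_hinge (a point): point on the flap's hinge axis, middle of its rear edge, 60 mm behind the unit's origin and 120.5 mm above the table; the axis is the unit's y. Axes turn with the flap and equal the unit's when it is closed
- flap_tongue (a point): grip point in the orange tongue on the flap's front: 145 mm from the hinge axis, 4 mm above the flap's underside, 27 mm past the flap's front edge. The tongue is 14 mm thick (y), 22 mm high (z), stands out 41 mm past that edge. Pinch it along y; it can pivot about y between the pads as the flap swings
- panel: orange guard panel, slab 8 mm thick (x), 202 wide (y), 145 high (z) over all, 0.24 kg, with two feet 13 mm wide and 27 mm long at the ends of its lower edge. Origin: level with the foot ends, midway between them. At the start it stands upright across the unit's top, feet 25 mm deep in the sockets, axes those of the unit
- panel_top (a point): middle of the panel's top edge, 145 mm above its origin; pinch it there across the 8 mm (panel x)
- filter: filter plate, hidden under the flap: blue frame, pale pleats, 70 (x) x 10 (y, thickness) x 65 mm (z), above its middle a yellow tab 30 x 10 x 34 mm; 0.11 kg. Origin: centre of its underside, z up. At the start loose in the slot, underside 13 mm above the table, axes those of the unit, tab top 8 mm below the closed flap. Free room beside the tab: 73 mm each way in y
- filter_tab (a point): grip point in the yellow tab, 86 mm above the filter's origin (13 mm below the tab's top, 21 mm above the pleated part); pinch it along the filter's y, across 10 mm
- filter_centre (a point): middle of the pleated part, 32.5 mm above the filter's origin
- case: steel instrument case, a plain block 100 (x) x 170 (y) x 85 (z) mm, heavy and fixed. Origin: centre of its underside. Its front face, 50 mm from the origin, looks to its -x, roughly at the robot; the table before it is free. It and the camera may change sides
- camera: white inspection camera on a foot, fixed, 90 x 100 mm at the foot, 146 mm high. Origin: centre of its underside; it looks along its -x, roughly at the robot
- lens (a point): middle of the camera's round black lens, 40 mm in front of its origin and 115 mm above the table; axes are the camera's: it looks along -x
- jar: small amber jar, 48 mm across, 70 mm high, bystander. Origin: centre of its underside
- tape: roll of pale tape lying flat, 68 mm across, 25 mm high, bystander. Origin: centre of its underside
- carton: small white carton, 60 x 100 x 35 mm, bystander. Origin: centre of its underside
Mind the look-alikes: they are no part of the job. Leave any red look-alike of the camera alone.

How it is judged:
On the way, in this order (a step that is already met when the one before it is completed fails the run):
1. the guard panel leans against the instrument case, let go (angle between panel's own z axis and vertical between 0.14 and 0.7 rad and contact force between panel and case above 0.1 N and height (world z) of panel below 0.02 m and contact force between panel and the fingers below 0.05 N and linear speed of panel below 0.03 m/s), for 0.3 s.
2. the flap is swung open (value of joint flap above 1.2 rad), for 0.2 s.
3. the filter is drawn out of the unit in the gripper (z of filter in the frame of unit above 0.09 m and contact force between filter and the fingers above 1 N), for 0.1 s.
At the end, for the whole second after the job is handed in: Filter held (over 1 N), still, touching nothing else, its middle 55-145 mm before the lens and within 35 mm sideways and in height, upright within 0.3 rad, face square within 0.35; flap over 1.2 rad; panel on its feet, let go, still, leaning 0.14-0.7 rad on the case (all of step 1 and value of joint flap above 1.2 rad and contact force between filter and the fingers above 1 N and x of filter_centre in the frame of lens between -0.145 and -0.055 m and y of filter_centre in the frame of lens between -0.035 and 0.035 m and z of filter_centre in the frame of lens between -0.035 and 0.035 m and angle between the y axis of filter and the x axis of lens, either way round below 0.35 rad and angle between filter's own z axis and vertical below 0.3 rad and linear speed of filter below 0.03 m/s and contact force between filter and unit below 0.05 N and contact force between filter and camera below 0.05 N and contact force between filter and case below 0.05 N); the arm keeps its last pose, push and grip.
It fails at once if the small amber jar is disturbed (moved over 30 mm or tipped) (distance of jar from where it was at the start of the episode above 0.03 m or angle between jar's own z axis and vertical above 0.4 rad).
It fails at once if the roll of tape is disturbed (moved over 30 mm or tipped) (distance of tape from where it was at the start of the episode above 0.03 m or angle between tape's own z axis and vertical above 0.4 rad).
It fails at once if the small white carton is disturbed (moved over 30 mm or tipped) (distance of carton from where it was at the start of the episode above 0.03 m or angle between carton's own z axis and vertical above 0.4 rad).
It also fails if it takes over 72 s, if anything falls off the work surface, if the arm or the gripper's body presses on something with over 40 N, if the wrist force passes 120 N, or if a joint passes its speed limit or range.

## Working session

There is one attempt and no reset: what is moved stays moved. The work goes in short steps, Python scripts to look and compute and a tool call to move; the robot and the scene stay as the last step left them, time stands still between calls to the robot, and variables do not carry over. Pictures are saved under pics/ and viewed, at most 10 in all, crops included, and the job is handed in when it is done.

Besides the shell and the picture viewer there is one more tool, called after "Request:" in YAML: its name, and indented under it one key for each argument. arm_command: Moves the arm, as the interface text tells. Its arguments: {"type":"object","properties":{"targets":{"type":"array","items":{"type":"array","items":{"type":"number"}}}},"required":["targets"]}

```bash
ls; mkdir -p pics; python3 - <<'E'
from cell import *
import cv2,numpy as np
s=observe(); print(s)
ims=[]
for n in ("scene","top"):
    p=get_image(n); ims.append(p["frame"]); print(n,p["fov_y"],p["cx"],p["cy"],p["R"],p["t"],p["shot"])
    for t in ("unit","flap_hinge","flap_tongue","panel","panel_top","case","camera","lens","jar","tape","carton"):
        try: print(t,[(np.round(d["location"],1).tolist(),round(d["conf"],2)) for d in tip_of(p,t)[:3]])
        except Exception as e: print(t,e)
    cv2.imwrite(f"pics/{n}0.png",p["frame"][:,:,::-1])
E
```

```text
pics
{'clock': 0.0, 'joint_pos': array([-1.27669177,  0.60011334, -0.00257517,  1.600093  ,  0.00180994,
        0.94293968, -0.07977521]), 'qvel': array([ 4.21067146e-04,  1.31170215e-03, -2.98904013e-04,  5.26825840e-05,
       -5.76706122e-05, -5.32797808e-04,  3.28400054e-05]), 'joint_efforts': array([ 7.89538772e-04, -7.65065575e+01,  1.49705138e+00, -2.52356207e+01,
       -5.25013811e-02,  1.67567236e-02,  1.64181265e-04]), 'tool_pos': array([0.2625498 , 0.67530859, 0.23978119]), 'tool_rot': array([-7.73348108e-05,  1.84285141e-01,  9.82872517e-01, -7.71672158e-04]), 'force': array([-0.68399267, -0.64280865, -0.31500194]), 'ft_torque': array([ 0.03736335, -0.01798637, -0.01631482]), 'gripper_force': 0.0, 'width': 0.09297650700812517}
scene 57.487190730955746 257.05128844056327 190.19799367094566 [[ 0.79776337  0.60293721 -0.00635036]
 [ 0.39618117 -0.5320798  -0.74828575]
 [-0.45454823  0.59443907 -0.66334614]] [-0.34688111 -0.14582109  1.52896611] 1
unit [([285.5, 219.4], 0.68)]
flap_hinge [([300.7, 206.3], 0.67)]
flap_tongue [([267.0, 185.0], 0.8)]
panel [([282.3, 196.4], 0.
[... 257 characters left out ...]
2)]
carton [([208.8, 213.9], 0.67), ([289.6, 148.4], 0.53)]
top 52.15304194995175 249.39569197857438 208.0115881078836 [[-0.05876388 -0.9982684   0.00264797]
 [-0.97365192  0.05672893 -0.22087048]
 [ 0.2203378  -0.01555741 -0.97529955]] [-0.07888679  0.52610982  1.4965183 ] 2
unit [([231.4, 194.7], 0.63)]
flap_hinge [([231.1, 175.0], 0.64)]
flap_tongue [([229.2, 205.7], 0.87)]
panel [([227.6, 193.5], 0.83)]
panel_top [([229.4, 186.2], 0.77)]
case [([138.4, 193.0], 0.97)]
camera [([365.0, 243.3], 0.94), ([307.2, 182.7], 0.56)]
lens [([377.2, 246.4], 0.74), ([316.0, 185.8], 0.63), ([138.4, 193.8], 0.57)]
jar [([270.8, 250.4], 0.43)]
tape [([317.7, 238.3], 0.71)]
carton [([133.0, 257.8], 0.96)]
```

```bash
python3 - <<'E'
import cv2
for n in("scene","top"):
    i=cv2.imread(f"pics/{n}0.png"); i=i[100:340,60:420] if n=="scene" else i[130:310,90:420]
    cv2.imwrite(f"pics/{n}1.png",cv2.resize(i,None,fx=2.2,fy=2.2,interpolation=cv2.INTER_CUBIC))
E
```

```text
(no output)
```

View pics/scene1.png

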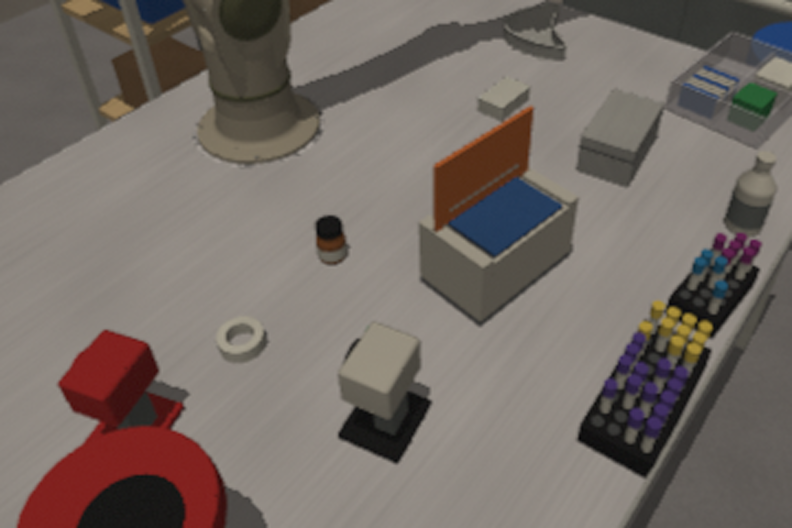

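View pics/top1.png

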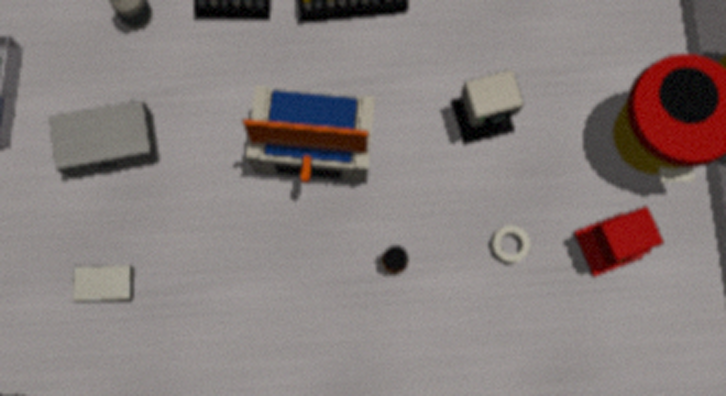

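The scene shows the robot upper left, with the unit and its panel in the middle and the case behind it at (342,172) in the full scene image. The white camera is at (235,290) and a red look-alike at (120,290). In the top view the unit is at (231,195), case (138,193), white camera (307,183), jar (271,250), tape (318,238) and carton (133,258). Next I'll fit poses by silhouette.

```bash
cat > h.py <<'E'
from cell import *
import numpy as np, cv2
from scipy.optimize import minimize, least_squares
def proj(p,X):
    f=192/np.tan(np.radians(p["fov_y"])/2); c=np.asarray(X)@np.array(p["R"]).T+p["t"]
    return np.c_[p["cx"]+f*c[:,0]/c[:,2], p["cy"]+f*c[:,1]/c[:,2]]
def wristify(p,s):
    from scipy.spatial.transform import Rotation as Ro
    q=s["tool_rot"]; T=np.eye(4); T[:3,:3]=Ro.from_quat([q[1],q[2],q[3],q[0]]).as_matrix(); T[:3,3]=s["tool_pos"]
    M=np.linalg.inv(T@np.array(p["mount"])); p=dict(p); p["R"]=M[:3,:3]; p["t"]=M[:3,3]; return p
def ray(p,uv,z):
    f=192/np.tan(np.radians(p["fov_y"])/2); R=np.array(p["R"]); d=R.T@[(uv[0]-p["cx"])/f,(uv[1]-p["cy"])/f,1]; o=-R.T@p["t"]
    return (o+d*(z-o[2])/d[2])[:2]
def place(X,v):
    c,s=np.cos(v[2]),np.sin(v[2]); X=np.asarray(X,float)
    return np.c_[v[0]+c*X[:,0]-s*X[:,1], v[1]+s*X[:,0]+c*X[:,1], X[:,2]]
def box(x0,x1,y0,y1,z0,z1): return [(x,y,z) for x in(x0,x1) for y in(y0,y1) for z in(z0,z1)]
UNIT=[box(-.065,.065,-.106,.106,0,.128),box(-.039,-.031,-.101,.101,.130,.248),box(-.099,-.058,-.007,.007,.112,.134)]
CASE=[box(-.05,.05,-.085,.085,0,.085)]
def sil(p,boxes,v,k=4):
    m=np.zeros((384*k,512*k),np.uint8)
    for b in boxes:
        h=cv2.convexHull(((proj(p,place(b,v))+.5)*k-.5).astype(np.float32))
        cv2.fillConvexPoly(m,np.round(h*16).astype(np.int32),1,shift=4)
    return cv2.resize(m.astype(np.float32),(512,384),interpolation=cv2.INTER_AREA)
def fit(pm,boxes,v0):
    def c(v): return sum(np.abs(sil(p,boxes,v)-m).sum() for p,m in pm)
    sim=np.array([v0]+[np.add(v0,d) for d in((.02,0,0),(0,.02,0),(0,0,.15))])
    r=minimize(c,v0,method="Nelder-Mead",options=dict(initial_simplex=sim,xatol=1e-4,fatol=.2)); 
    return r.x, r.fun, sum(m.sum() for p,m in pm)
E
python3 - <<'E'
from h import *
P=[get_image("scene"),get_image("top")]
def mask(p,names):
    m=np.zeros((384,512),bool)
    for n in names:
        L=cut_out(p,n)
        if L: m|=L[0]["region"]; print(n,L[0]["box"],round(L[0]["conf"],2))
    return m.astype(np.float32)
for n,names,B,i in(("unit",("unit","panel","flap"),UNIT,(231,194,.0)),("case",("case",),CASE,(138,193,0.))):
    pm=[(p,mask(p,names)) for p in P]
    v0=[*ray(P[1],i[:2],0.05),0.]
    print(n,v0,"both",fit(pm,B,v0),"scene",fit(pm[:1],B,v0),"top",fit(pm[1:],B,v0))
for n,z,a,b in(("camera",0,(235,289.9),(307.2,182.7)),("lens",.115,(223.6,261.5),(316,185.8)),("jar",0,(211.6,212),(270.8,250.4)),("tape",0,(171.8,255.3),(317.7,238.3)),("carton",0,(289.6,148.4),(133,257.8)),("ptop",.248,(280.7,160.7),(229.4,186.2)),("hinge",.1205,(300.7,206.3),(231.1,175)),("tongue",.1205,(267,185),(229.2,205.7))):
    print(n,ray(P[0],a,z).round(4),ray(P[1],b,z).round(4))
print(get_image("wrist")["mount"])
E
```

```text
unit [250.6, 177.1, 322.8, 250.0] 0.93
panel [259.7, 149.0, 302.8, 205.3] 0.7
flap [259.9, 181.7, 315.9, 215.3] 0.57
unit [202.2, 167.4, 258.7, 214.2] 0.71
panel [199.5, 181.1, 256.1, 201.3] 0.95
flap [211.0, 166.9, 253.4, 212.6] 0.81
unit [np.float64(0.5845704648983449), np.float64(-0.039222804480751314), 0.0] both (array([ 0.5914094 , -0.04224264, -0.14975501]), np.float64(271.875), np.float32(6606.0)) scene (array([ 0.59259896, -0.0425023 , -0.14267611]), np.float64(135.8125), np.float32(4429.0)) top (array([ 0.58877613, -0.04216604, -0.1532181 ]), np.float64(105.0625), np.float32(2177.0))
case [324.9, 143.1, 360.7, 183.7] 0.92
case [109.8, 174.8, 161.7, 209.5] 0.58
case [np.float64(0.6104252304390563), np.float64(0.3337359820881918), 0.0] both (array([0.61134978, 0.34052184, 0.13959015]), np.float64(133.9375), np.float32(2522.0)) scene (array([0.61233528, 0.33960661, 0.14766226]), np.float64(51.0), np.float32(1169.0)) top (array([0.60975678, 0.34034955, 0.11746746]), np.float64(73.875), np.float32(1353.0))
camera [ 0.6255 -0.36  ] [ 0.6282 -0.3581]
lens [ 0.5944 -0.3632] [ 0.5809 -0.3711]
jar [ 0.3503 -0.1623] [ 0.3545 -0.1861]
tape [ 0.3811 -0.3843] [ 0.3923 -0.3792]
carton [0.3574 0.3447] [0.3571 0.3664]
ptop [ 0.5563 -0.036 ] [ 0.5604 -0.041 ]
hinge [ 0.6522 -0.0547] [ 0.6418 -0.0454]
tongue [ 0.5045 -0.0344] [ 0.5202 -0.0323]
[[ 6.28106076e-04 -9.64357412e-01 -2.64602321e-01  7.37053823e-02]
 [ 9.99999798e-01  5.78691380e-04  2.64701486e-04  1.01797536e-03]
 [-1.02143758e-04 -2.64602434e-01  9.64357580e-01 -1.43324329e-01]
 [ 0.00000000e+00  0.00000000e+00  0.00000000e+00  1.00000000e+00]]
```

Request:
arm_command:
  targets:
    - [1, 0.049, -0.1187, 0.015, -0.0108]
    - [1, 0.049, -0.1187, 0.015, -0.0108]
    - [1, 0.049, -0.1187, 0.015, -0.0108]
    - [1, 0.049, -0.1187, 0.015, -0.0108]
    - [1, 0.049, -0.1187, 0.015, -0.0108]
    - [1, 0.049, -0.1187, 0.015, -0.0108]
    - [1, 0.049, -0.1187, 0.015, -0.0108]
    - [1, 0.049, -0.1187, 0.015, -0.0108]
    - [1, 0.049, -0.1187, 0.015, -0.0108]
    - [1, 0.049, -0.1187, 0.015, -0.0108]
    - [1, 0.049, -0.1187, 0.015, -0.0108]
    - [1, 0.049, -0.1187, 0.015, -0.0108]

```text
clock: 2.95
tool_pos: [0.4395, 0.2469, 0.2951]
tool_rot: [0.0, 0.56, 0.829, 0.0]
force: [-0.3, 0.6, 0.2]
width: 0.0929
gripper_force: 0.0
```

Request:
arm_command:
  targets:
    - [1, 0.049, -0.1187, 0.015, -0.0108]
    - [1, 0.049, -0.1187, 0.015, -0.0108]
    - [1, 0.049, -0.1187, 0.015, -0.0108]
    - [1, 0.049, -0.1187, 0.015, -0.0108]
    - [1, 0.049, -0.1187, 0.015, -0.0108]
    - [1, 0.049, -0.1187, 0.015, -0.0108]
    - [1, 0.049, -0.1187, 0.015, -0.0108]
    - [1, 0.049, -0.1187, 0.015, -0.0108]
    - [1, 0, 0, 0, 0]
    - [1, 0, 0, 0, 0]

```text
clock: 3.95
tool_pos: [0.5567, -0.037, 0.3306]
tool_rot: [-0.0, 0.761, 0.649, -0.0]
force: [0.2, 0.4, 1.0]
width: 0.0929
gripper_force: 0.0
```

```bash
cat >> h.py <<'E'
def pose(s=None):
    s=s or observe(); q=s["tool_rot"]; a=2*q[2]*np.array([q[1],q[2]])-[0,q[1]**2+q[2]**2]
    print("t",round(s["clock"],2),"tcp",s["tool_pos"].round(4),"yaz",round(float(np.arctan2(a[1],a[0])),4),"F",s["force"].round(2),"w",round(s["width"],4),"g",round(s["gripper_force"],2),"q",s["joint_pos"].round(2)); return s
E
python3 - <<'E'
from h import *
import cell; print([n for n in dir(cell) if n[0]!="_"], getattr(cell,"tip_reach",None))
s=pose(); p=get_image("wrist"); cv2.imwrite("pics/w1.png",p["frame"][:,:,::-1]); p2=wristify(p,s)
for n,z in(("panel_top",.248),("flap_tongue",.1205),("unit",0)):
    print(n,[(d["location"],d["conf"],ray(p2,d["location"],z).round(4)) for d in tip_of(p,n)[:2]])
print("expect",proj(p2,place([(-.035,0,.248),(-.145+.06,0,.1205),(-.035,.101,.248),(-.035,-.101,.248)],(.5914,-.0422,-.15))))
E
```

```text
['MotionError', 'boxes_of', 'cut_out', 'finish_job', 'get_image', 'observe', 'tip_of', 'tip_reach'] 0.022
t 3.95 tcp [ 0.5567 -0.037   0.3306] yaz -0.1584 F [0.23 0.43 0.98] w 0.0929 g 0.0 q [-0.41  0.32  0.5   1.9  -0.19  0.96  0.02]
panel_top [([257.2, 201.6], 0.79, array([ 0.5563, -0.0331]))]
flap_tongue [([220.0, 175.7], 0.58, array([ 0.5073, -0.03  ]))]
unit [([277.6, 158.8], 0.76, array([ 0.5897, -0.0392]))]
expect [[258.48525669 205.78871568]
 [219.98997637 175.28863436]
 [257.48441495  79.33296474]
 [259.28347508 306.64312894]]
```

View pics/w1.png

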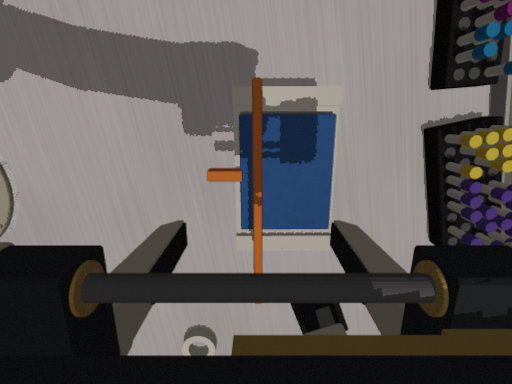

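The wrist view shows the panel as an orange line at column 258, rows 79–305, with the tongue at (220,175). All of it matches my fit within 2 px, so I'll descend and grip.

Request:
arm_command:
  targets:
    - [1, 0, 0, -0.098, 0]
    - [1, 0, 0, -0.098, 0]
    - [1, 0, 0, -0.096, 0.0013]
    - [1, 0, 0, 0, 0]
    - [-1, 0, 0, 0, 0]
    - [-1, 0, 0, 0, 0]
    - [-1, 0, 0, 0, 0]
    - [-1, 0, 0, 0, 0]
    - [-1, 0, 0, 0, 0]
    - [-1, 0, 0, 0, 0]

```text
clock: 5.15
tool_pos: [0.5568, -0.0365, 0.2433]
tool_rot: [0.0, 0.758, 0.653, 0.0]
force: [-0.3, 0.3, 0.5]
width: 0.05
gripper_force: 0.0
```

Request:
arm_command:
  targets:
    - [-1, 0, 0, 0, 0]
    - [-1, 0, 0, 0, 0]
    - [-1, 0, 0, 0, 0]
    - [-1, 0, 0, 0, 0]
    - [-1, 0, 0, 0, 0]
    - [-1, 0, 0, 0, 0]
    - [-1, 0, 0, 0, 0]
    - [-1, 0, 0, 0, 0]

```text
clock: 5.95
tool_pos: [0.5566, -0.0365, 0.243]
tool_rot: [-0.0, 0.758, 0.652, -0.0]
force: [-0.1, -0.4, 0.2]
width: 0.0076
gripper_force: 30.0
```

Request:
arm_command:
  targets:
    - [-1, 0, 0, 0.03, 0]
    - [-1, 0, 0, 0.05, 0]
    - [-1, 0, 0, 0.06, 0]
    - [-1, 0, 0, 0.06, 0]
    - [-1, 0, 0, 0.05, 0]
    - [-1, 0, 0, 0, 0]

```text
clock: 6.55
tool_pos: [0.5575, -0.0367, 0.3201]
tool_rot: [0.001, 0.758, 0.653, 0.001]
force: [1.1, 0.5, -4.0]
width: 0.0074
gripper_force: 30.0
```

Request:
arm_command:
  targets:
    - [-1, -0.0088, 0.06, 0, 0.0038]
    - [-1, -0.0088, 0.1, 0, 0.0038]
    - [-1, -0.0088, 0.11, 0, 0.0038]
    - [-1, -0.0088, 0.12, 0, 0.0038]
    - [-1, -0.0088, 0.12, 0, 0.0038]
    - [-1, -0.0088, 0.12, 0, 0.0038]
    - [-1, -0.0088, 0.12, 0, 0.0038]
    - [-1, -0.0088, 0.12, 0, 0.0038]
    - [-1, -0.0088, 0.12, 0, 0.0038]
    - [-1, -0.0088, 0.11, 0, 0.0038]
    - [-1, -0.0088, 0.07, 0, 0.0038]
    - [-1, -0.0088, 0.046, 0, 0.0038]

```text
clock: 7.75
tool_pos: [0.5238, 0.3304, 0.317]
tool_rot: [-0.0, 0.655, 0.755, -0.001]
force: [0.1, 0.1, -3.9]
width: 0.0078
gripper_force: 30.0
```

```bash
python3 - <<'E'
from h import *
s=pose(); p=get_image("wrist"); p2=wristify(p,s)
L=cut_out(p,"case")
v=(.6113,.3405,.14)
print("top corners expected",proj(p2,place([(-.05,-.085,.085),(-.05,.085,.085)],v)).round(1))
fr=p["frame"].copy()
for a in proj(p2,place([(-.05,-.085,.085),(-.05,.085,.085),(-.05,-.085,0),(-.05,.085,0),(.05,.085,.085)],v)): cv2.circle(fr,tuple(int(round(x)) for x in a),3,(255,0,0),1)
cv2.imwrite("pics/w2.png",fr[:,:,::-1])
t=get_image("scene")
print([(d["location"],d["conf"],ray(t,d["location"],float(s["tool_pos"][2])+.005)) for d in tip_of(t,"panel_top")])
E
```

```text
t 7.75 tcp [0.5238 0.3304 0.317 ] yaz 0.1416 F [ 0.14  0.1  -3.88] w 0.0078 g 30.0 q [-0.89  0.41  0.35  1.78 -0.16  0.98 -0.34]
top corners expected [[284.3 230.5]
 [287.9 108.8]]
[([333.1, 94.6], 0.67, array([0.53806825, 0.32144652]))]
```

View pics/w2.png

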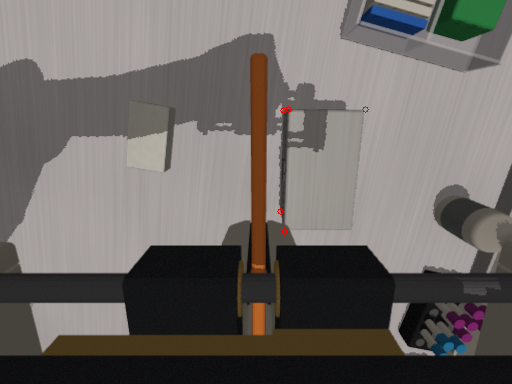

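The case's front edge (column 284–288, rows 109–230) sits on the projected corners, and the panel hangs parallel to it. Now I'll lower it.

Request:
arm_command:
  targets:
    - [-1, 0, 0, -0.06, 0]
    - [-1, 0, 0, -0.1, 0]
    - [-1, 0, 0, -0.1, 0]
    - [-1, 0, 0, -0.1, 0]
    - [-1, 0, 0, -0.1, 0]
    - [-1, 0, 0, -0.07, 0]
    - [-1, 0, 0, -0.04, 0]
    - [-1, 0, 0, 0, 0]
    - [-1, 0, 0, 0, 0]

```text
clock: 8.85
tool_pos: [0.5258, 0.3277, 0.1479]
tool_rot: [0.0, 0.657, 0.754, 0.0]
force: [-0.9, -0.2, -2.5]
width: 0.0075
gripper_force: 30.0
```

Request:
arm_command:
  targets:
    - [-1, 0, 0, -0.006, 0]
    - [-1, 0, 0, -0.006, 0]
    - [-1, 0, 0, -0.004, 0]
    - [-1, 0, 0, 0, 0]

```text
clock: 9.25
tool_pos: [0.525, 0.3284, 0.1424]
tool_rot: [0.0, 0.657, 0.754, 0.0]
force: [0.1, -0.4, -2.0]
width: 0.0077
gripper_force: 30.0
```

Request:
arm_command:
  targets:
    - [-1, 0, 0, -0.005, 0]
    - [-1, 0, 0, -0.004, 0]
    - [-1, 0, 0, 0, 0]

```text
clock: 9.55
tool_pos: [0.5252, 0.3285, 0.14]
tool_rot: [-0.0, 0.657, 0.754, 0.0]
force: [0.0, -0.4, 3.6]
width: 0.0078
gripper_force: 30.0
```

Request:
arm_command:
  targets:
    - [-0.25, 0, 0, 0, 0]
    - [-0.25, 0, 0, 0, 0]
    - [-0.25, 0, 0, 0, 0]
    - [-0.25, 0, 0, 0, 0]
    - [-0.25, 0, 0, 0, 0]
    - [-0.25, 0, 0, 0, 0]

```text
clock: 10.15
tool_pos: [0.525, 0.3284, 0.1395]
tool_rot: [0.0, 0.657, 0.754, -0.0]
force: [-0.5, 0.1, -0.1]
width: 0.0345
gripper_force: 0.0
```

Request:
arm_command:
  targets:
    - [-0.25, 0.0165, 0.0023, 0, 0]
    - [-0.25, 0.0165, 0.0023, 0, 0]
    - [-0.25, 0.0165, 0.0023, 0, 0]
    - [-0.25, 0.0165, 0.0023, 0, 0]
    - [-0.25, 0.0165, 0.0023, 0, 0]
    - [-0.25, 0.0165, 0.0023, 0, 0]
    - [-0.25, 0.0165, 0.0023, 0, 0]
    - [-0.25, 0.0165, 0.0023, 0, 0]
    - [-0.25, 0.0165, 0.0023, 0, 0]
    - [-0.25, 0.0165, 0.0023, 0, 0]
    - [-0.25, 0, 0, 0, 0]

```text
clock: 11.25
tool_pos: [0.5752, 0.3353, 0.1395]
tool_rot: [0.0, 0.657, 0.754, 0.0]
force: [0.0, -0.5, -0.9]
width: 0.0348
gripper_force: 0.0
```

```bash
python3 - <<'E'
from h import *
s=pose(); p=get_image("scene"); cv2.imwrite("pics/s3.png",cv2.resize(p["frame"][60:220,240:440,::-1],None,fx=3,fy=3,interpolation=cv2.INTER_CUBIC))
p=get_image("wrist"); cv2.imwrite("pics/w3.png",p["frame"][:,:,::-1])
E
```

```text
t 11.25 tcp [0.5752 0.3353 0.1395] yaz 0.1372 F [ 0.02 -0.51 -0.88] w 0.0348 g 0.0 q [-0.78  0.66  0.26  1.84 -0.25  0.68 -0.23]
```

View pics/s3.png

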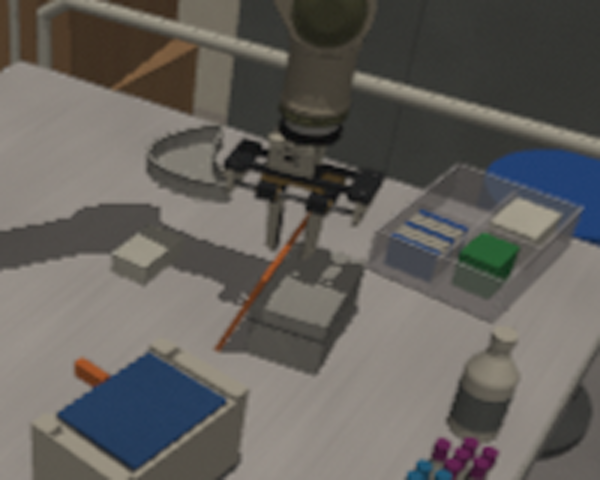

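The panel slants from the table at about (220,345) in the crop up to the case's top edge and between the open fingers, with no force on them. I'll withdraw upward and go to the tongue.

Request:
arm_command:
  targets:
    - [0, 0, 0, 0, 0]
    - [0, 0, 0, 0, 0]
    - [0, 0, 0, 0.05, 0]
    - [0, 0, 0, 0.08, 0]
    - [0, 0, 0, 0.12, 0]
    - [0, 0, 0, 0.12, 0]
    - [0, 0, 0, 0, 0]

```text
clock: 12.05
tool_pos: [0.5768, 0.336, 0.2568]
tool_rot: [0.001, 0.657, 0.754, 0.004]
force: [1.4, 0.5, 0.7]
width: 0.0465
gripper_force: 0.0
```

Request:
arm_command:
  targets:
    - [0, -0.0188, -0.1014, 0, 0.017]
    - [0, -0.0188, -0.1014, 0, 0.017]
    - [0, -0.0188, -0.1014, 0, 0.017]
    - [0, -0.0188, -0.1014, 0, 0.017]
    - [0, -0.0188, -0.1014, 0, 0.017]
    - [0, -0.0188, -0.1014, 0, 0.017]
    - [0, -0.0188, -0.1014, 0, 0.017]
    - [0, -0.0188, -0.1014, 0, 0.017]
    - [0, -0.0188, -0.1014, 0, 0.017]
    - [0, -0.0188, -0.1014, 0, 0.017]
    - [0, -0.0188, -0.1014, 0, 0.017]
    - [0, -0.0188, -0.1014, 0, 0.017]

```text
clock: 13.25
tool_pos: [0.5063, -0.0311, 0.251]
tool_rot: [0.0, 0.073, 0.997, -0.0]
force: [-1.0, -0.6, -0.1]
width: 0.0465
gripper_force: 0.0
```

```bash
python3 - <<'E'
from h import *
s=pose(); p=get_image("wrist"); p2=wristify(p,s)
print([(d["location"],d["conf"],ray(p2,d["location"],.122)) for d in tip_of(p,"flap_tongue")])
print(proj(p2,place([(-.085,0,.122)],(.5914,-.0422,-.15))))
t=get_image("scene"); cv2.imwrite("pics/s4.png",np.hstack([cv2.resize(t["frame"][120:240,290:390,::-1],None,fx=4,fy=4,interpolation=cv2.INTER_CUBIC),cv2.resize(p["frame"][:,:,::-1],None,fx=.78,fy=1.25)]))
E
```

```text
t 13.25 tcp [ 0.5063 -0.0311  0.251 ] yaz 1.4237 F [-1.03 -0.56 -0.13] w 0.0465 g 0.0 q [-0.05  0.33  0.    2.08 -0.    0.73  1.37]
[([259.9, 189.6], 0.6, array([ 0.5057718 , -0.02816205])), ([63.0, 270.9], 0.33, array([ 0.56593781, -0.25654334]))]
[[258.82473003 191.27336499]]
```

View pics/s4.png

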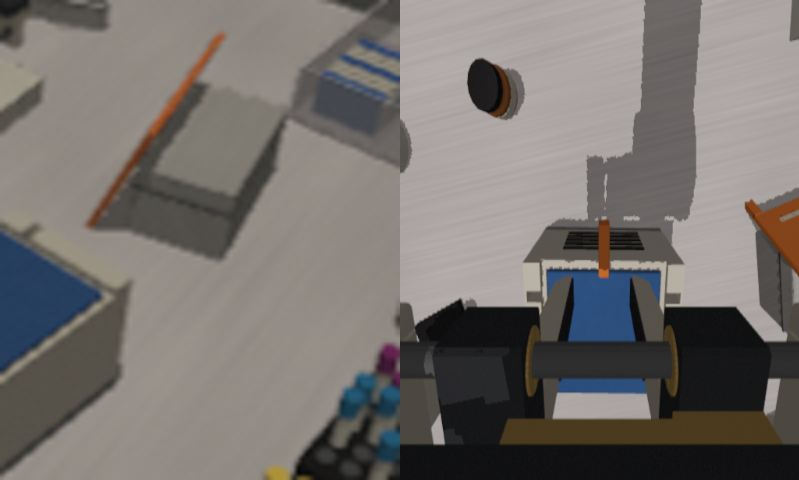

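The panel leans by itself against the case, and the tongue shows at (260,190) in the full wrist frame, as predicted. I'll descend and pinch it.

Request:
arm_command:
  targets:
    - [0, 0.003, 0.005, -0.1, 0]
    - [0, 0, 0, -0.12, 0]
    - [0, 0, 0, -0.12, 0]
    - [0, 0, 0, -0.077, 0]
    - [-0.4, 0, 0, 0, 0]
    - [-1, 0, 0, 0, 0]
    - [-1, 0, 0, 0, 0]
    - [-1, 0, 0, 0, 0]
    - [-1, 0, 0, 0, 0]
    - [-1, 0, 0, 0, 0]
    - [-1, 0, 0, 0, 0]

```text
clock: 14.5
tool_pos: [0.5083, -0.0285, 0.1265]
tool_rot: [0.001, 0.076, 0.997, 0.0]
force: [-0.5, -0.4, 8.0]
width: 0.0136
gripper_force: 30.0
```

```bash
python3 - <<'E'
from h import *
s=pose(); v=(.5914,-.0422,-.15)
g=s["tool_pos"]-[0,0,.003]
H=place([(.06,0,.1205)],v)[0]; print("hinge",H)
d=g-H; ux=np.array([np.cos(v[2]),np.sin(v[2])]); r0=np.array([d[:2]@ux,d[2]]); print("r0",r0)
N=28; prev=r0; 
ph=1.72*(1-np.cos(np.pi*np.arange(1,N+1)/N))/2
for a in ph:
    c,sn=np.cos(a),np.sin(a); r=np.array([r0[0]*c+r0[1]*sn, -r0[0]*sn+r0[1]*c])
    e=r-prev; prev=r; print(round(a,2),[-1,round(e[0]*ux[0]/.3,4),round(e[0]*ux[1]/.3,4),round(e[1]/.3,4),0])
E
```

```text
t 14.5 tcp [ 0.5083 -0.0285  0.1265] yaz 1.4187 F [-0.46 -0.41  8.  ] w 0.0136 g 30.0 q [-0.05  0.52 -0.    2.19  0.    0.43  1.36]
hinge [ 0.65072626 -0.05116629  0.1205    ]
r0 [-0.144185    0.00297093]
0.01 [-1, np.float64(0.0001), np.float64(-0.0), np.float64(0.0026), 0]
0.02 [-1, np.float64(0.0003), np.float64(-0.0), np.float64(0.0078), 0]
0.05 [-1, np.float64(0.0007), np.float64(-0.0001), np.float64(0.0128), 0]
0.09 [-1, np.float64(0.0015), np.float64(-0.0002), np.float64(0.0177), 0]
0.13 [-1, np.float64(0.0029), np.float64(-0.0004), np.float64(0.0222), 0]
0.19 [-1, np.float64(0.0048), np.float64(-0.0007), np.float64(0.0264), 0]
0.25 [-1, np.float64(0.0073), np.float64(-0.0011), np.float64(0.03), 0]
0.32 [-1, np.float64(0.0104), np.float64(-0.0016), np.float64(0.0329), 0]
0.4 [-1, np.float64(0.014), np.float64(-0.0021), np.float64(0.0351), 0]
0.49 [-1, np.float64(0.018), np.float64(-0.0027), np.float64(0.0363), 0]
0.58 [-1, np.float64(0.0222), np.float64(-0.0034), np.float64(0.0365), 0]
0.67 [-1, np.float64(0.0264), np.float64(-0.004), np.float64(0.0356), 0]
0.76 [-1, np.float6
[... 464 characters left out ...]
-0.0058), np.float64(0.011), 0]
1.4 [-1, np.float64(0.0367), np.float64(-0.0055), np.float64(0.0073), 0]
1.47 [-1, np.float64(0.0339), np.float64(-0.0051), np.float64(0.0041), 0]
1.53 [-1, np.float64(0.0305), np.float64(-0.0046), np.float64(0.0015), 0]
1.59 [-1, np.float64(0.0265), np.float64(-0.004), np.float64(-0.0003), 0]
1.63 [-1, np.float64(0.0221), np.float64(-0.0033), np.float64(-0.0014), 0]
1.67 [-1, np.float64(0.0174), np.float64(-0.0026), np.float64(-0.0018), 0]
1.7 [-1, np.float64(0.0126), np.float64(-0.0019), np.float64(-0.0017), 0]
1.71 [-1, np.float64(0.0076), np.float64(-0.0011), np.float64(-0.0012), 0]
1.72 [-1, np.float64(0.0025), np.float64(-0.0004), np.float64(-0.0004), 0]
```

Request:
arm_command:
  targets:
    - [-1, 0.0004, 0, 0.0104, 0]
    - [-1, 0.0007, -0.0001, 0.0128, 0]
    - [-1, 0.0015, -0.0002, 0.0177, 0]
    - [-1, 0.0029, -0.0004, 0.0222, 0]
    - [-1, 0.0048, -0.0007, 0.0264, 0]
    - [-1, 0.0073, -0.0011, 0.03, 0]
    - [-1, 0.0104, -0.0016, 0.0329, 0]
    - [-1, 0.014, -0.0021, 0.0351, 0]
    - [-1, 0.018, -0.0027, 0.0363, 0]
    - [-1, 0.0222, -0.0034, 0.0365, 0]

```text
clock: 15.5
tool_pos: [0.5318, -0.0321, 0.2043]
tool_rot: [-0.001, 0.076, 0.997, -0.0]
force: [2.0, -1.9, -6.6]
width: 0.0138
gripper_force: 30.0
```

Request:
arm_command:
  targets:
    - [-1, 0.0264, -0.004, 0.0356, 0]
    - [-1, 0.0304, -0.0046, 0.0338, 0]
    - [-1, 0.0338, -0.0051, 0.0311, 0]
    - [-1, 0.0366, -0.0055, 0.0277, 0]
    - [-1, 0.0386, -0.0058, 0.0237, 0]
    - [-1, 0.0396, -0.006, 0.0195, 0]
    - [-1, 0.0396, -0.006, 0.0151, 0]
    - [-1, 0.0386, -0.0058, 0.011, 0]

```text
clock: 16.3
tool_pos: [0.6158, -0.0453, 0.263]
tool_rot: [-0.002, 0.076, 0.997, -0.0]
force: [-3.9, -2.0, -2.5]
width: 0.0137
gripper_force: 30.0
```

Forces are low, so I'll continue past vertical.

Request:
arm_command:
  targets:
    - [-1, 0.0367, -0.0055, 0.0073, 0]
    - [-1, 0.0339, -0.0051, 0.0041, 0]
    - [-1, 0.0305, -0.0046, 0.0015, 0]
    - [-1, 0.0265, -0.004, -0.0003, 0]
    - [-1, 0.0221, -0.0033, -0.0014, 0]
    - [-1, 0.0174, -0.0026, -0.0018, 0]
    - [-1, 0.0126, -0.0019, -0.0017, 0]
    - [-1, 0.0101, -0.0015, -0.0016, 0]
    - [-1, 0, 0, 0, 0]

```text
clock: 17.2
tool_pos: [0.6744, -0.0544, 0.2653]
tool_rot: [-0.0, 0.076, 0.997, -0.0]
force: [-1.8, -4.5, 3.0]
width: 0.0136
gripper_force: 30.0
```

Request:
arm_command:
  targets:
    - [-0.3, 0, 0, 0, 0]
    - [-0.3, 0, 0, 0, 0]
    - [-0.3, 0, 0, 0, 0]
    - [-0.3, 0, 0, 0, 0]
    - [-0.3, 0, 0, 0.08, 0]
    - [-0.3, 0, 0, 0.12, 0]
    - [-0.3, 0, 0, 0.05, 0]

```text
clock: 17.9
tool_pos: [0.6754, -0.0532, 0.3427]
tool_rot: [0.002, 0.076, 0.997, 0.0]
force: [0.5, -0.2, 0.4]
width: 0.0327
gripper_force: 0.0
```

```bash
python3 - <<'E'
from h import *
s=pose(); p=get_image("scene"); cv2.imwrite("pics/s5.png",cv2.resize(p["frame"][80:320,180:400,::-1],None,fx=2.5,fy=2.5,interpolation=cv2.INTER_CUBIC))
print([(d["location"],d["conf"]) for d in tip_of(p,"flap_tongue")])
v=(.5914,-.0422,-.15)
for a in(1.2,1.4,1.6,1.7,1.8): print(a,proj(p,place([(.06-.145*np.cos(a)+.003*np.sin(a),0,.1205+.145*np.sin(a)+.003*np.cos(a))],v)))
E
```

```text
t 17.9 tcp [ 0.6754 -0.0532  0.3427] yaz 1.4194 F [ 0.47 -0.22  0.35] w 0.0327 g 0.0 q [-0.02  0.45  0.02  1.6  -0.01  1.08  1.42]
[([305.9, 174.1], 0.79), ([170.3, 257.2], 0.27)]
1.2 [[291.75437836 164.96778344]]
1.4 [[299.00444453 167.13248534]]
1.6 [[306.59515786 171.05273828]]
1.7 [[310.4026071  173.63923222]]
1.8 [[314.1517521  176.61149639]]
```

View pics/s5.png

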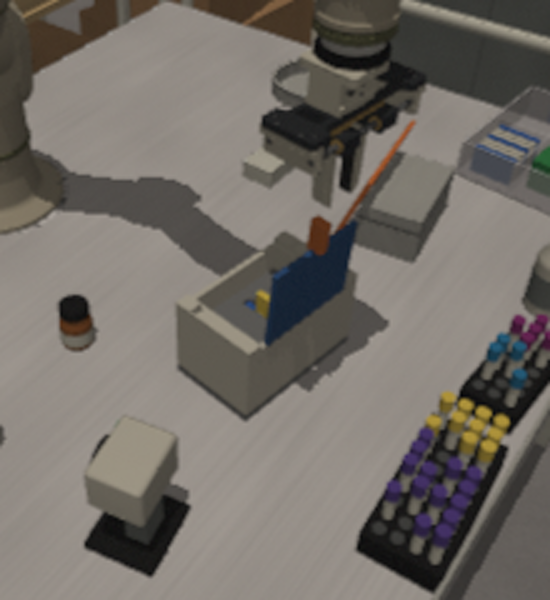

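The flap stands open at about 1.65 rad, the yellow tab shows in the well, and the panel still leans. I'll move above the filter.

Request:
arm_command:
  targets:
    - [0, -0.07, 0.009, -0.03, 0]
    - [0, -0.07, 0.009, -0.03, 0]
    - [0, -0.07, 0.009, -0.03, 0]
    - [0, -0.07, 0.009, -0.03, 0]
    - [0, 0, 0, 0, 0]
    - [0, 0, 0, 0, 0]

```text
clock: 18.6
tool_pos: [0.5906, -0.0425, 0.3032]
tool_rot: [-0.0, 0.076, 0.997, 0.0]
force: [0.6, 0.3, 0.3]
width: 0.0464
gripper_force: 0.0
```

```bash
python3 - <<'E'
from h import *
s=pose(); p=get_image("wrist"); p2=wristify(p,s); cv2.imwrite("pics/w6.png",p["frame"][:,:,::-1])
print([(d["location"],d["conf"],ray(p2,d["location"],.099)) for d in tip_of(p,"filter_tab")],proj(p2,place([(0,0,.099)],(.5914,-.0422,-.15))))
for n in("scene","top"):
    q=get_image(n)
    L=cut_out(q,"camera"); print(n,[(d["box"],d["conf"],int(d["region"].sum())) for d in L])
    for t,z in(("camera",0),("lens",.115)):
        print(t,[(d["location"],round(d["conf"],2),ray(q,d["location"],z)) for d in tip_of(q,t)])
    np.save(f"pics/{n}.npy",q["frame"])
    c=q["frame"][235:315,200:260] if n=="scene" else q["frame"][150:210,285:345]
    cv2.imwrite(f"pics/c_{n}.png",cv2.resize(c[:,:,::-1],(400,533 if n=="scene" else 400),interpolation=cv2.INTER_CUBIC))
a,b=cv2.imread("pics/c_scene.png"),cv2.imread("pics/c_top.png")
cv2.imwrite("pics/c.png",np.hstack([a,cv2.copyMakeBorder(b,0,133,0,0,cv2.BORDER_CONSTANT)]))
E
```

```text
t 18.6 tcp [ 0.5906 -0.0425  0.3032] yaz 1.4196 F [0.56 0.26 0.32] w 0.0464 g 0.0 q [-0.03  0.37  0.01  1.84 -0.    0.93  1.4 ]
[([255.6, 175.6], 0.71, array([ 0.59061052, -0.04474298])), ([1.8, 55.2], 0.45, array([ 0.40816885, -0.31028846]))] [[257.66061007 175.90586602]]
scene [([87.5, 248.9, 141.5, 302.8], 0.65, 1664), ([213.3, 244.7, 254.6, 310.2], 0.63, 1861)]
camera [([235.1, 291.3], 0.98, array([ 0.62875065, -0.36342335])), ([118.0, 294.0], 0.65, array([ 0.36056207, -0.57563783]))]
lens [([96.6, 266.0], 0.69, array([ 0.32592834, -0.58297395])), ([302.3, 207.3], 0.45, array([ 0.65609414, -0.05050912]))]
top [([296.0, 166.4, 325.4, 194.6], 0.93, 735), ([351.0, 225.1, 389.6, 256.2], 0.7, 831)]
camera [([366.2, 240.9], 0.65, array([ 0.37025627, -0.57413189])), ([311.6, 183.4], 0.62, array([ 0.62408417, -0.37621812]))]
lens [([379.1, 246.0], 0.94, array([ 0.33431546, -0.58426951])), ([315.7, 187.2], 0.65, array([ 0.57538005, -0.36939043]))]
```

View pics/c.png

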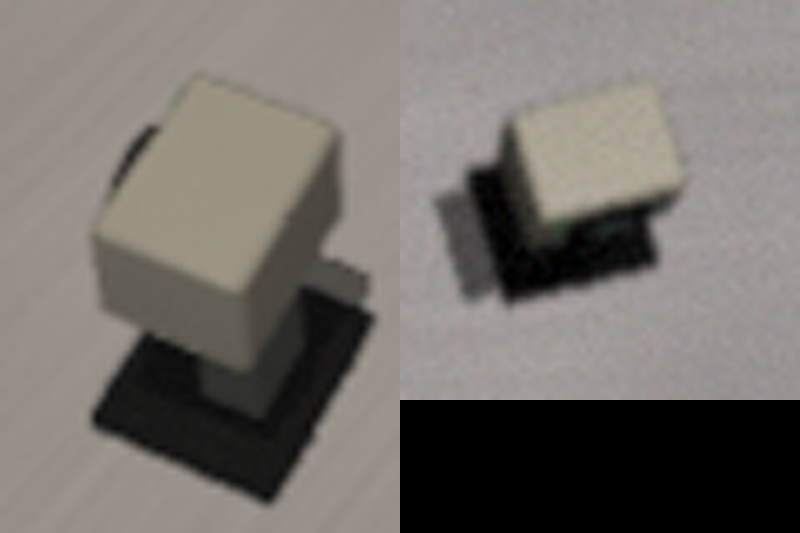

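The crop shows the white camera clearly: the head's top face, the lens on its left in the scene view, and the dark foot's corners. I'll measure from those corners.

```bash
python3 - <<'E'
from h import *
P={n:get_image(n) for n in("scene","top")}
S=lambda n,L,o,z:np.array([ray(P[n],(o[0]+u/6.667-.5,o[1]+v/6.667-.5),z) for u,v in L])
hs=S("scene",[(195,75),(340,130),(245,290),(95,235)],(200,235),.146)
ht=S("top",[(110,120),(255,85),(283,185),(145,220)],(285,150),.146)
fs=S("scene",[(95,425),(270,502),(372,318)],(200,235),.005)
ft=S("top",[(70,170),(108,303),(255,262)],(285,150),.005)
for n,a in(("hs",hs),("ht",ht),("fs",fs),("ft",ft)):
    e=np.diff(np.vstack([a,a[:1]]),axis=0)
    c=a.mean(0) if len(a)==4 else (a[0]+a[2])/2
    print(n,a.round(3).tolist(),"len",np.hypot(*e.T).round(3),"ang",np.degrees(np.arctan2(e[:,1],e[:,0])).round(1),"c",c.round(4))
E
```

```text
hs [[0.588, -0.331], [0.653, -0.317], [0.671, -0.399], [0.608, -0.415]] len [0.067 0.084 0.065 0.087] ang [  11.6  -77.7 -166.   103.8] c [ 0.6302 -0.3653]
ht [[0.648, -0.315], [0.664, -0.4], [0.604, -0.41], [0.587, -0.329]] len [0.087 0.062 0.082 0.062] ang [ -79.2 -170.7  101.3   13.6] c [ 0.6259 -0.3635]
fs [[0.596, -0.42], [0.68, -0.403], [0.659, -0.306]] len [0.085 0.099 0.13 ] ang [  11.7  101.7 -118.9] c [ 0.6279 -0.3629]
ft [[0.663, -0.309], [0.576, -0.326], [0.597, -0.419]] len [0.089 0.096 0.129] ang [-169.5  -77.4   58.9] c [ 0.6299 -0.3643]
```

Request:
arm_command:
  targets:
    - [0, 0.0016, -0.001, -0.1, 0]
    - [0, 0.0016, -0.001, -0.12, 0]
    - [0, 0, 0, -0.12, 0]
    - [0, 0, 0, -0.12, 0]
    - [0, 0, 0, -0.1, 0]
    - [0, 0, 0, -0.08, 0]
    - [0, 0, 0, -0.03, 0]
    - [-1, 0, 0, 0, 0]
    - [-1, 0, 0, 0, 0]
    - [-1, 0, 0, 0, 0]
    - [-1, 0, 0, 0, 0]
    - [-1, 0, 0, 0, 0]

```text
clock: 20.4
tool_pos: [0.5915, -0.0432, 0.1028]
tool_rot: [0.0, 0.076, 0.997, 0.0]
force: [0.3, 0.1, -0.6]
width: 0.0106
gripper_force: 0.1
```

Request:
arm_command:
  targets:
    - [-1, 0, 0, 0, 0]
    - [-1, 0, 0, 0, 0]
    - [-1, 0, 0, 0, 0]
    - [-1, 0, 0, 0.03, 0]
    - [-1, 0, 0, 0.05, 0]
    - [-1, 0, 0, 0.08, 0]
    - [-1, 0, 0, 0.1, 0]
    - [-1, 0, 0, 0.12, 0]
    - [-1, 0, 0, 0.12, 0]
    - [-1, 0, 0, 0.1, 0]
    - [-1, 0, 0, 0.07, 0]
    - [-1, 0, 0, 0, 0]

```text
clock: 21.6
tool_pos: [0.5924, -0.0433, 0.307]
tool_rot: [0.003, 0.076, 0.997, 0.0]
force: [-0.2, -0.2, -1.9]
width: 0.0099
gripper_force: 30.0
```

Request:
arm_command:
  targets:
    - [-1, -0.0277, -0.06, 0, -0.016]
    - [-1, -0.0277, -0.1, 0, -0.016]
    - [-1, -0.0277, -0.11, 0, -0.016]
    - [-1, -0.0277, -0.11, 0, -0.016]
    - [-1, -0.0277, -0.11, 0, -0.016]
    - [-1, -0.0277, -0.11, 0, -0.016]
    - [-1, -0.0277, -0.11, 0, -0.016]
    - [-1, -0.0277, -0.11, 0, -0.016]
    - [-1, -0.0277, -0.11, 0, -0.016]
    - [-1, -0.0277, -0.11, 0, -0.016]
    - [-1, -0.0277, -0.08, 0, -0.016]
    - [-1, -0.0277, -0.047, 0, -0.016]

```text
clock: 22.8
tool_pos: [0.4902, -0.3952, 0.3024]
tool_rot: [-0.001, 0.63, 0.776, -0.001]
force: [-0.2, 0.1, -0.7]
width: 0.0103
gripper_force: 30.0
```

```bash
python3 - <<'E'
from h import *
s=pose()
t=np.array([.4916,-.3931,.1715]); print(((t-s["tool_pos"])/.3).round(4))
E
```

```text
t 22.8 tcp [ 0.4902 -0.3952  0.3024] yaz 0.2067 F [-0.17  0.08 -0.7 ] w 0.0103 g 30.0 q [ 0.33  0.44  0.38  1.78 -0.19  0.96  0.99]
[ 0.0047  0.0071 -0.4363]
```

Request:
arm_command:
  targets:
    - [-1, 0.002, 0.003, -0.05, 0]
    - [-1, 0.002, 0.002, -0.1, 0]
    - [-1, 0, 0, -0.1, 0]
    - [-1, 0, 0, -0.1, 0]
    - [-1, 0, 0, -0.06, 0]
    - [-1, 0, 0, -0.026, 0]
    - [-1, 0, 0, 0, 0]
    - [-1, 0, 0, 0, 0]
    - [-1, 0, 0, 0, 0]
    - [-1, 0, 0, 0, 0]
    - [-1, 0, 0, 0, 0]

```text
clock: 23.9
tool_pos: [0.4931, -0.3919, 0.1735]
tool_rot: [0.001, 0.628, 0.778, 0.0]
force: [-0.3, -0.2, -0.3]
width: 0.0099
gripper_force: 30.0
```

```bash
python3 - <<'E'
from h import *
s=pose(); p=get_image("scene"); t=get_image("top")
print("pred",proj(p,[[.4916,-.3931,.115]]),proj(t,[[.4916,-.3931,.115]]))
for q in(p,t):
    print([(d["location"],d["conf"]) for d in tip_of(q,"filter_centre")])
    print({n:[(np.round(d["location"]),round(d["conf"],2)) for d in tip_of(q,n)[:2]] for n in("jar","tape","carton","flap_tongue","panel_top")})
cv2.imwrite("pics/s7.png",cv2.resize(p["frame"][80:330,130:400,::-1],None,fx=2.4,fy=2.4,interpolation=cv2.INTER_CUBIC))
E
```

```text
t 23.9 tcp [ 0.4931 -0.3919  0.1735] yaz 0.213 F [-0.26 -0.19 -0.34] w 0.0099 g 30.0 q [ 0.37  0.58  0.32  1.9  -0.27  0.7   1.06]
pred [[189.38227246 250.69513549]] [[323.98456821 207.94936496]]
[([188.7, 249.3], 0.69)]
{'jar': [(array([209., 212.]), 0.72), (array([341., 168.]), 0.24)], 'tape': [(array([172., 255.]), 0.73), (array([322., 161.]), 0.51)], 'carton': [(array([288., 150.]), 0.63), (array([307., 176.]), 0.17)], 'flap_tongue': [(array([306., 172.]), 0.97)], 'panel_top': [(array([340., 142.]), 0.45)]}
[]
{'jar': [], 'tape': [(array([317., 239.]), 0.46)], 'carton': [(array([135., 258.]), 0.63)], 'flap_tongue': [(array([230., 156.]), 0.65)], 'panel_top': [(array([133., 194.]), 0.91), (array([237., 193.]), 0.3)]}
```

View pics/s7.png

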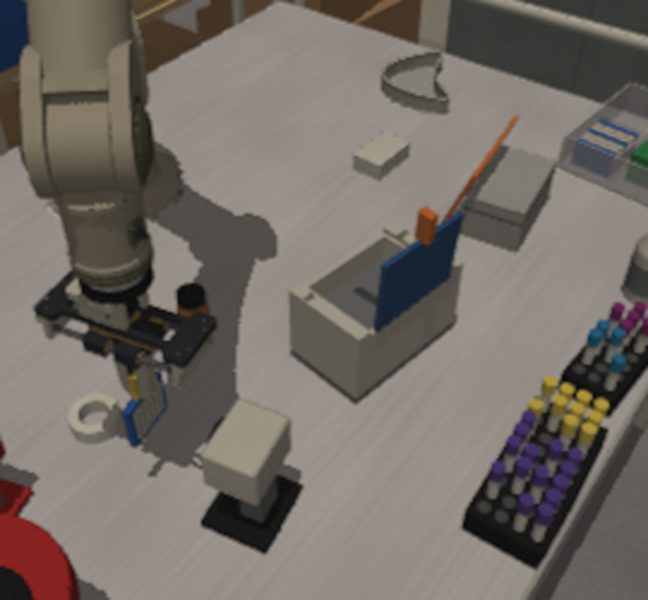

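The filter hangs upright in front of the camera, with its centre at (189,249) against a predicted (189,251). The flap is open, the panel leans, and the bystanders haven't moved. I'm handing the job in.

```bash
python3 -c "
from cell import *
print(finish_job())"
```

```text
the job is handed in; nothing more can be done
None
```

The job is handed in: in the last pictures the panel leaned on the case, the flap stood open at about 1.65 rad, and the gripper held the filter upright about 10 cm in front of the lens. The hand-in returned no verdict.

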